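Reverse the jaw block of a bench clamp

ROBOT

A 7-joint arm with a two-finger parallel gripper is mounted at the origin on a cart in front of the work surface, level with it; the furniture and walls round the work are solid. World frame = base frame: x ahead of the robot, y to its left, z up, the work surface at z = 0. Lengths are in m, angles in rad, forces in N, time in s.
With the tool pointing down it reaches from about 0.4 to 0.875 m from the base axis. Payload 6.5 kg.
Tool frame: the origin (TCP) lies midway between the tips of the shut fingers; the grasp point (between the pads) lies 19 mm behind it (r.tcp_to_grasp is the z of the grasp point in the tool frame, in m); z points along the fingers, y is the line along which they close (so a half turn about z gives the same grasp; the last joint's range is limited). The gripper opens to 88 mm and grips with 3 to 60 N. Pads are 18 mm wide; open, the fingers measure 123 mm over their backs; the gripper's body (75 mm by 187 mm) begins 45 mm behind the grasp point.
Start: joints at [1.284, 0.536, -0.004, 1.538, 0.003, 1.067, -0.071], TCP at [0.142, -0.634, 0.239] pointing down, gripper open.
Joint ranges: [-2.7, 2.7], [-0.37, 2.16], [-1.27, 1.26], [0.24, 2.4], [-1.31, 4.45], [0.19, 1.91], [-2.76, 2.76]. Speed limits (rad/s): [2.39, 2.39, 3.14, 3.14, 3.14, 3.14, 3.14].

INTERFACE

Orientations are given as a unit quaternion [w, x, y, z].
In Python, from workcell import r, vision gives the robot as it stands.
- The arm moves only by the tool servo_tool, never from a script. Its argument "commands" is a list that holds one entry, the list of rows, each a list of 7 numbers: the shift along the world's x, y, z in mm, then the turn, a rotation vector about the world's x, y, z in rad, then the opening, from -1 (shut) to 1 (fully open), so that 0 is half open. A call has 1 to 12 rows; each row shifts and turns the commanded pose from where the row before left it; what a row does not reach is not made up. A row lasts 1/12 s, in which the tool goes at most 41.7 mm and 7.16 degrees, less where a joint would pass 70% of its speed; a pose out of reach is approached as far as the arm can. A call with a gripper value outside its range is refused whole. The fingers move at their own pace and stop on an object; "grip_force" is the grip in N (left out, the last holds). Time passes only in rows, so rows that do not move let the fingers close. It gives the time, the measured TCP pose, the force, the opening and the grip force at its end, in the units of the state.
- r.observe(): the state, without advancing time (a new reading comes with each control period).
- vision.get_image(name): name is "side" or "top"; returns a dict with "pixels" (400x640x3 uint8, red, green, blue), "vfov" (degrees; the focal length in pixels is half the picture's height over the tangent of half this angle, whatever the lens; pixels are square), "cx", "cy" (the principal point, pixels), "D" ([k1, k2, p1, p2, k3] as OpenCV has them; the pictures are not rectified), "xyz" and "attitude" of the camera in the world. Camera axes: x right, y down, z forward; pixel columns grow to the right and rows downward; lengths in m; the calibration is good to about 2 mm. A picture is of the moment at which its call begins. There is no depth.
- r.job_done(): hands the job in; it is judged then, once.
The state is a dict: "clock": time; "joint_positions": joint angles; "joint_vel": joint speeds; "joint_torque": joint torques, N m; "eef_pos": TCP position; "tcp_rot": TCP orientation; "contact_force": force on the tool from outside, world axes, zero at the start; "torque": the same for the moment, N m; "finger_gap": opening from 0.0 (shut) to 1.0 (fully open); "grasp_force": force on a finger pad.
Only numpy, scipy, OpenCV 4.12 (cv2) and the standard library are available. Lean on these libraries where they do the work, as an engineer would, in place of code of your own. Each camera call takes 0.05 s, during which the arm holds its last target. There are 200 camera calls.

TASK

The loose jaw block in the housing of the bench clamp has its V-notched end facing the screw jaw, but the next workpiece is flat-sided: turn the block end for end and press it fully home again, so that its flat end faces the screw jaw. It sits too deep to be gripped, so it has to be knocked out from behind, through the gap in the back stop. Leave the beaker and the vial beside the clamp standing where they are.

Things in the scene. Friction and masses are not known exactly. Their poses are not given: they have to be found in the camera images.
- clamp: Dark blue cast bench clamp fixed to the bench: base 320 x 96 x 10 mm, 58 mm high overall. Origin on the bench, under its centre line; x runs along the clamp from back stop to screw jaw, z up. A dark steel way 26 mm wide, top at z = 24 mm, runs from x = -74 to 232 mm; the jaw block slides on it. Behind x = -74 mm only the base plate goes on, to x = -85 mm. No part moves except the spring plunger.
- mouth (a point): Point on the clamp: middle of the housing's open front, at floor level (x = 30, y = 0, z = 24 mm in the clamp's frame). The housing is an open-topped channel from x = -60 to 30 mm, 47 mm wide, floor z = 24 mm, side walls 14 mm thick with tops at z = 47 mm; their inner edges are bevelled, 4 mm on top and 6 mm at the front.
- back_stop (a point): Point on the clamp: centre of the back stop's face (x = -60, y = 0, z = 37 mm in the clamp's frame), which the rear end of the block touches when fully home. The stop is two posts, x = -74 to -60 mm, tops at z = 47 mm, with a 30 mm wide gap between them, open above and down to the way at z = 24 mm: through it the block can be pushed out.
- plunger_ball (a point): Point on the clamp: ball of a spring plunger in the housing wall on the +y side (x = -30, y = 20, z = 36 mm in the clamp's frame; black knob outside, to y = 60 mm). It clicks into a side groove of the block when the block is home; sliding the block in or out past it takes roughly 5 to 15 N on the end of the block.
- screw_jaw (a point): Point on the clamp: middle of the face of the screw jaw (x = 143, y = 0, z = 41 mm in the clamp's frame), 60 mm wide, top at z = 58 mm. It stays fixed. Between it and the housing the way is free for 113 mm. Nut block, screw and tommy bar lie behind it, to x = 250 mm, up to 54 mm high.
- jaw_block: Loose grey aluminium block, 100 x 44 x 26 mm, corners cut 3 mm, 0.2 to 0.4 kg. Origin at its centre; x along it to the V-notched end, z up. The +x end has an upright 90 degree vee 26 mm wide, 13 mm deep; the -x end is flat; each side has two grooves 8 mm wide, 30 mm from the ends. At the start it is home: flat end on the back stop, vee end 10 mm out of the housing, top 3 mm above the walls.
- vee_end (a point): Point on the jaw block: middle of its V-notched end plane, 50 mm from its centre along its +x, at half height.
- flat_end (a point): Point on the jaw block: middle of its flat end, 50 mm from its centre along its -x, at half height.
- beaker: Glass beaker, 54 mm wide, 71 mm high, standing on the bench on the far side of the clamp, beside the screw jaw. Origin at the centre of its foot.
- vial: Glass vial with a screw cap, 27 mm wide, 57 mm high, standing beside the beaker. Origin at the centre of its foot.

How it is judged:
On the way, in this order (a step that is already met when the one before it is completed fails the run):
1. the jaw block has been pushed out at least 20 mm with the gripper behind it (x of jaw_block in the frame of clamp above 0.01 m and x of the grasp point in the frame of clamp below -0.01 m), for 0.1 s.
2. the jaw block is turned end for end, its vee end towards the back stop (x of back_stop in the frame of jaw_block above 0.045 m), for 0.1 s.
At the end, for the whole second after the job is handed in: The jaw block lies at rest, level and straight (within 0.05 rad) in the housing with its V-notched end against the back stop: the middle of that end is within 4 mm of the middle of the stop's face, so the flat end faces the screw jaw (distance between vee_end and back_stop below 0.004 m and angle between the x axis of jaw_block and the x axis of clamp, either way round below 0.05 rad and angle between the z axis of jaw_block and the z axis of clamp, either way round below 0.05 rad and linear speed of jaw_block below 0.01 m/s); the robot touches nothing.
It fails at once if the beaker was shifted by more than 30 mm or tipped (distance of beaker from where it was at the start of the episode above 0.03 m or angle between beaker's own z axis and vertical above 0.4 rad).
It fails at once if the vial was shifted by more than 30 mm or tipped (distance of vial from where it was at the start of the episode above 0.03 m or angle between vial's own z axis and vertical above 0.4 rad).
It also fails if it takes over 64 s, if anything falls off the work surface, if the arm or the gripper's body presses on something with over 40 N, if the wrist force passes 120 N, or if a joint passes its speed limit or range.

## Working session

There is one attempt and no reset: what is moved stays moved. The work goes in short steps, Python scripts to look and compute and a tool call to move; the robot and the scene stay as the last step left them, time stands still between calls to the robot, and variables do not carry over. Pictures are saved under pics/ and viewed, at most 10 in all, crops included, and the job is handed in when it is done.

Besides the shell and the picture viewer there is one more tool, called after ">>>" as name(argument=value, ...) on one line, values as JSON. servo_tool: Moves the arm, as the interface text tells. Its arguments: {"type":"object","properties":{"commands":{"type":"array"},"grip_force":{"type":"number"}},"required":["commands"]}

```bash
mkdir -p pics; ls
cat > h.py <<'E'
import numpy as np,cv2
from workcell import r,vision
from scipy.spatial.transform import Rotation as R
def cam(n):
    d=vision.get_image(n); p=d["pixels"]; f=p.shape[0]/2/np.tan(np.radians(d["vfov"])/2)
    d["K"]=np.array([[f,0,d["cx"]],[0,f,d["cy"]],[0,0,1]]); d["D"]=np.array(d["D"],float)
    a=np.array(d["attitude"],float)
    d["R"]=a if a.shape==(3,3) else R.from_quat(np.r_[a[1:],a[0]]).as_matrix()
    d["t"]=np.array(d["xyz"]); return d
def onplane(d,uv,z):
    q=cv2.undistortPoints(np.array(uv,float).reshape(-1,1,2),d["K"],d["D"]).reshape(-1,2)
    v=np.c_[q,np.ones(len(q))]@d["R"].T
    return d["t"]+v*((z-d["t"][2])/v[:,2])[:,None]
def proj(d,P):
    P=(np.array(P,float)-d["t"])@d["R"]
    return cv2.projectPoints(P,np.zeros(3),np.zeros(3),d["K"],d["D"])[0].reshape(-1,2)
E
python3 - <<'E'
from h import *
for n in("top","side"):
    d=cam(n); cv2.imwrite(f"pics/{n}0.png",d["pixels"][:,:,::-1]); print(n,d["t"],d["attitude"],d["vfov"],d["D"],d["R"][:,2])
s=r.observe();print(s,r.tcp_to_grasp)
E
```

```text
pics
top [0.57899358 0.04679982 0.92143891] [ 0.03060214 -0.70088872  0.71198384 -0.02995875] 57.546401037174974 [0.00513798 0.         0.         0.         0.        ] [ 8.55719529e-02  2.37096758e-04 -9.96331965e-01]
side [ 0.63534462 -0.63494837  0.54590376] [-0.46934597  0.88294175  0.00711037 -0.00881296] 54.09316509698415 [-0.06958407  0.          0.          0.          0.        ] [-0.02223712  0.82868498 -0.55927338]
{'clock': 0.1, 'joint_positions': array([ 1.28377896,  0.53708236, -0.00439953,  1.53877108,  0.00258962,
        1.06732147, -0.07121799]), 'joint_vel': array([-4.95857354e-05, -1.44043321e-03,  6.68809015e-04, -1.57797604e-03,
       -4.24320180e-04,  2.43121051e-03, -3.00469901e-04]), 'joint_torque': array([ 3.53046897e-03, -5.72078168e+01,  9.94521081e-01, -2.52228999e+01,
       -5.61518921e-02,  1.34803643e-02,  4.90741365e-05]), 'eef_pos': array([ 0.1422107 , -0.6336762 ,  0.23793355]), 'tcp_rot': array([-7.73942631e-04,  9.93910009e-01,  1.10191977e-01, -1.49956124e-04]), 'contact_force': array([ 0.09631938, -0.07189273, -0.56021196]), 'torque': array([-0.02481525, -0.00202711, -0.04725279]), 'grasp_force': 0.0, 'finger_gap': 0.9974009923652316} -0.0187
```

View pics/top0.png

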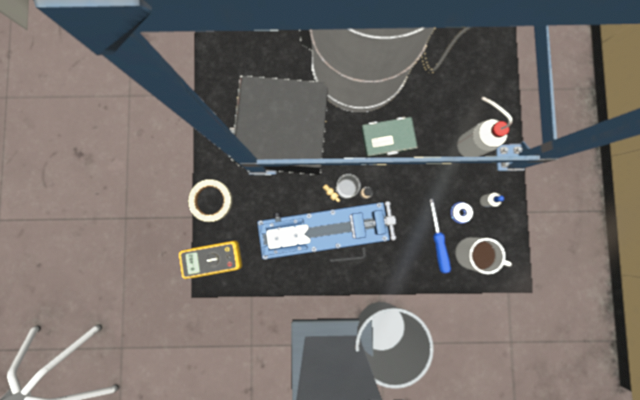

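View pics/side0.png

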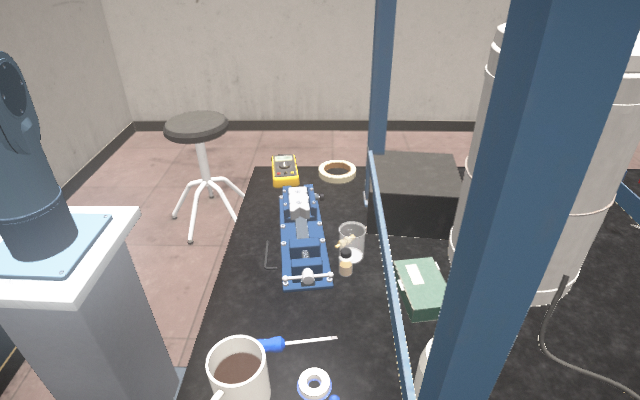

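The top view shows the clamp from about (260,240) to (395,222), with the block's white top at (290,235) and its vee facing right. The beaker is at (348,186), the vial at (367,192), and a beam crosses at row 160. The side view shows the same layout, looking from the screw end.

Run:
```python
from h import *
d=cam("top"); p=d["pixels"]
print(onplane(d,[[320,200],[320,100],[420,200]],0))
c=p[165:275,225:425]; hsv=cv2.cvtColor(c,cv2.COLOR_RGB2HSV)
b=cv2.inRange(hsv,(100,90,50),(125,255,255))
b=cv2.morphologyEx(b,cv2.MORPH_CLOSE,np.ones((5,5)))
n,l,s,ce=cv2.connectedComponentsWithStats(b)
i=[k for k in range(1,n)]; print(s[1:])
k=max((k for k in i if ce[k][1]>30),key=lambda k:s[k,4])
cn=np.argwhere(l==k)[:,::-1].astype(np.float32)+[225,165]
q=onplane(d,cn,0.01)[:,:2].astype(np.float32)
rr=cv2.minAreaRect(q); print("base",rr)
w=cv2.inRange(hsv,(0,0,200),(180,40,255)); n,l,s,ce=cv2.connectedComponentsWithStats(w)
k=1+np.argmax(s[1:,4]);cn=np.argwhere(l==k)[:,::-1].astype(np.float32)+[225,165]
rb=cv2.minAreaRect(onplane(d,cn,0.05)[:,:2].astype(np.float32)); print("block",rb,s[k])
cv2.imwrite("pics/c1.png",cv2.resize(c[:,:,::-1],None,fx=4,fy=4,interpolation=cv2.INTER_CUBIC))
```

```text
[[ 0.64919068  0.04392745  0.        ]
 [ 0.90965139  0.03977737  0.        ]
 [ 0.64519951 -0.20955096  0.        ]]
[[ 21   0  33   6  73]
 [146  39   3   1   3]
 [132  41   3   1   3]
 [139  40   3   1   3]
 [153  41   8  17  33]
 [119  43   3   1   3]
 [126  42   2   1   2]
 [112  44   3   1   3]
 [ 93  47   3   1   3]
 [ 99  46   3   1   3]
 [147  46   3   8  18]
 [ 79  49   2   1   2]
 [ 87  48   2   1   2]
 [132  48   1   1   1]
 [ 33  50  46  16 193]
 [137  50   1   3   3]
 [ 39  55   4   1   4]
 [ 46  54   3   1   3]
 [150  61   3   9  18]
 [158  60   6  12  37]
 [ 34  68   1   3   3]
 [136  69   5   4   8]
 [ 35  75   1   3   3]
 [144  77   4   1   4]
 [151  76   4   1   4]
 [131  79   4   1   4]
 [138  78   4   1   4]
 [ 36  81  12   7  30]
 [ 52  80  34  11 173]
 [118  81   4   1   4]
 [125  80   4   1   4]
 [105  83   3   1   3]
 [ 93  85   3   1   3]
 [ 98  84   3   1   3]
 [ 53  91   2   1   2]
 [ 46  92   3   1   3]]
base ((0.5945972204208374, 0.14418292045593262), (0.022151269018650055, 0.11304116994142532), 8.542229652404785)
block ((0.5602646470069885, 0.12188668549060822), (0.04598952829837799, 0.10223816335201263), 7.5070719718933105) [ 41  59  45  25 800]
```

View pics/c1.png

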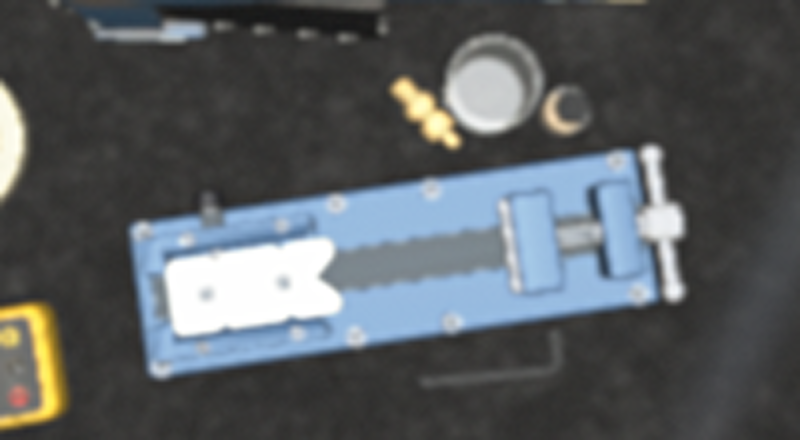

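The crop shows the base corners at about (132,225), (630,150), (660,300) and (152,377), in crop pixels scaled 4x. The block's vee end is at crop (335,270), the plunger knob at (210,205), the beaker at (493,85) and the vial at (566,110).

```bash
cat >> h.py <<'E'
def block(d,box=(225,165,425,275),vmin=200,z=0.05):
    x0,y0,x1,y1=box; h=cv2.cvtColor(d["pixels"][y0:y1,x0:x1],cv2.COLOR_RGB2HSV)
    w=cv2.inRange(h,(0,0,vmin),(180,40,255)); n,l,s,_=cv2.connectedComponentsWithStats(w)
    k=1+np.argmax(s[1:,4]); return cv2.minAreaRect(onplane(d,np.argwhere(l==k)[:,::-1]+[x0,y0],z)[:,:2].astype(np.float32)),s[k]
E
python3 - <<'E'
from h import *
d=cam("top"); c=d["pixels"][165:275,225:425]; hsv=cv2.cvtColor(c,cv2.COLOR_RGB2HSV)
b=cv2.inRange(hsv,(95,60,80),(125,255,255)); b[:35]=0
n,l,s,ce=cv2.connectedComponentsWithStats(b); k=1+np.argmax(s[1:,4]);print(s[k])
print(cv2.minAreaRect(onplane(d,np.argwhere(l==k)[:,::-1]+[225,165],0.01)[:,:2].astype(np.float32)))
co=np.array([[132,225],[630,150],[660,300],[152,377]])/4+[225,165]
P=onplane(d,co,.01)[:,:2];print(P); v=P[1]-P[0]+P[2]-P[3]; print(np.degrees(np.arctan2(v[1],v[0])),np.linalg.norm(v)/2)
u=v/np.linalg.norm(v); m=P.mean(0); print("origin",m-u*.075)
jaw=np.array([[500,200],[516,290]])/4+[225,165]; print("jaw",onplane(d,jaw,.058))
print("beaker,vial",onplane(d,np.array([[490,95],[566,115]])/4+[225,165],0.03))
s=cam("side"); hs=cv2.cvtColor(s["pixels"],cv2.COLOR_RGB2HSV)
cv2.imwrite("pics/c2.png",cv2.resize(s["pixels"][140:310,220:420,::-1],None,fx=3,fy=3,interpolation=cv2.INTER_CUBIC))
E
```

```text
[  32   37  133   57 3361]
((0.5727413892745972, 0.03811262547969818), (0.09928201884031296, 0.32284823060035706), 7.6725993156433105)
[[ 0.59765463  0.19962946]
 [ 0.63967617 -0.11261684]
 [ 0.54602515 -0.12836948]
 [ 0.50360538  0.18736504]]
-82.34166989443388 0.3168162893834995
origin [0.56174543 0.11083307]
jaw [[ 0.60802501 -0.02637638  0.058     ]
 [ 0.55491621 -0.03457635  0.058     ]]
beaker,vial [[ 0.67359833 -0.0240838   0.03      ]
 [ 0.66050674 -0.07048466  0.03      ]]
```

View pics/c2.png

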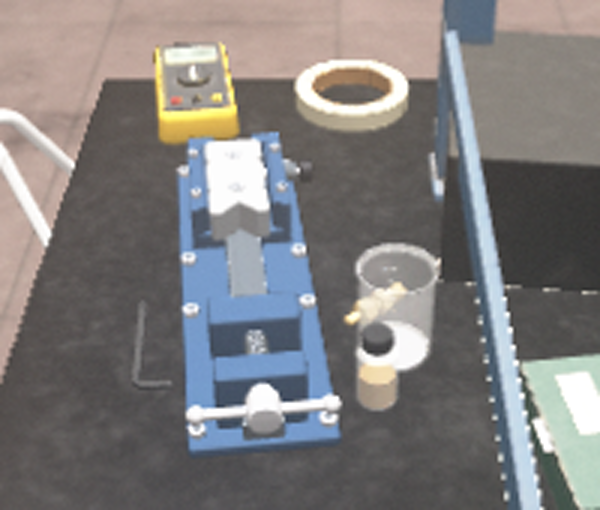

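The side crop shows the vee end towards the camera. The beaker at crop (395,305) and the vial (378,370) are to the right of the screw jaw. A frame bar runs further right, so I'll check its height before moving.

Run:
```python
from h import *
d=cam("top"); s=cam("side")
a=onplane(d,[[270,161],[530,158]],0.); n=np.cross(a[0]-d["t"],a[1]-d["t"])
for uv in([372,165],[381,230],[390,300]):
    v=onplane(s,[uv],0.)[0]-s["t"]; k=n@(d["t"]-s["t"])/(n@v); print(s["t"]+k*v)
o=np.array([.562,.112]);u=np.array([np.cos(np.radians(-82.4)),np.sin(np.radians(-82.4))]);w=np.array([-u[1],u[0]])
f=lambda x,y,z:np.r_[o+x*u+y*w,z]
pts=[f(40,0,0)]
pts=[f(.235,.048,.01),f(.235,-.048,.01),f(-.085,.048,.01),f(.040,.022,.05),f(.04,-.022,.05),f(.143,.03,.058),f(.143,-.03,.058)]
print((proj(s,pts)-[220,140])*3)
print({x:f(x/1000,0,0)[:2].round(4).tolist() for x in(-98,-70,0,17,50,57,85,86)})
```

```text
[0.7371125  0.22774295 0.07778692]
[ 0.78136094  0.26819969 -0.15854773]
[ 0.88647824  0.50360653 -0.71663913]
[[340.39967797 433.81872258]
 [186.20841448 447.26309411]
 [289.39784895 159.4073957 ]
 [270.22627725 206.71029561]
 [210.57024436 210.9608305 ]
 [295.30436578 284.23767186]
 [204.68083069 291.18703765]]
{-98: [0.549, 0.2091], -70: [0.5527, 0.1814], 0: [0.562, 0.112], 17: [0.5642, 0.0951], 50: [0.5686, 0.0624], 57: [0.5695, 0.0555], 85: [0.5732, 0.0277], 86: [0.5734, 0.0268]}
```

>>> servo_tool(commands=[[[29,19.5,0,0,0,0.1,-1],[29,19.5,0,0,0,0.1,-1],[29,19.5,0,0,0,0.1,-1],[29,19.5,0,0,0,0.1,-1],[29,19.5,0,0,0,0.1,-1],[29,19.5,0,0,0,0.1,-1],[29,19.5,0,0,0,0.1,-1],[29,19.5,0,0,0,0.1,-1],[29,19.5,0,0,0,0.1,-1],[29,19.5,0,0,0,0.1,-1]]], grip_force=30)

```text
clock: 1.18
eef_pos: [0.4336, -0.4382, 0.2389]
tcp_rot: [0.0, 0.818, 0.575, -0.0]
contact_force: [0.3, -1.1, 0.1]
finger_gap: 0.273
grasp_force: 0.0
```

>>> servo_tool(commands=[[[15,33,0,0,0,0.1,-1],[15,33,0,0,0,0.1,-1],[15,33,0,0,0,0.1,-1],[15,33,0,0,0,0.1,-1],[15,33,0,0,0,0.1,-1],[15,33,0,0,0,0.1,-1],[15,33,0,0,0,0.1,-1],[15,33,0,0,0,0.1,-1],[15,33,0,0,0,0.1,-1],[15,33,0,0,0,0.1,-1]]])

```text
clock: 2.02
eef_pos: [0.5828, -0.1078, 0.2389]
tcp_rot: [0.0, 0.442, 0.897, -0.0]
contact_force: [-0.3, -0.2, -0.3]
finger_gap: 0.006
grasp_force: 0.0
```

>>> servo_tool(commands=[[[-3,32,-8,0,0,0.105,-1],[-3,32,-8,0,0,0.105,-1],[-3,32,-8,0,0,0.105,-1],[-3,32,-8,0,0,0.105,-1],[-3,32,-8,0,0,0.105,-1],[-3,32,-8,0,0,0.105,-1],[-3,32,-8,0,0,0.105,-1],[-3,32,-8,0,0,0.105,-1],[-3,32,-8,0,0,0.105,-1],[-3,32,-8,0,0,0.105,-1],[0,0,0,0,0,0,-1],[0,0,0,0,0,0,-1]]])

```text
clock: 3.02
eef_pos: [0.5514, 0.2127, 0.1583]
tcp_rot: [-0.001, -0.066, 0.998, 0.0]
contact_force: [0.2, -0.3, 0.5]
finger_gap: 0.004
grasp_force: 0.0
```

```bash
cat >> h.py <<'E'
A=np.radians(-82.4); o=np.array([.562,.112]); u=np.array([np.cos(A),np.sin(A)]); w=np.array([-u[1],u[0]])
def st():
    s=r.observe(); q=s["tcp_rot"]; M=R.from_quat(np.r_[q[1:],q[0]]).as_matrix(); p=s["eef_pos"]-np.r_[o,0]
    print("t",s["clock"],"clamp xyz mm",np.round([p[:2]@u*1e3,p[:2]@w*1e3,p[2]*1e3],1),"tooly deg",np.degrees(np.arctan2(M[1,1],M[0,1])).round(2),"zdir",M[:,2].round(3),"F",s["contact_force"].round(1),"gap",round(s["finger_gap"],3),s["grasp_force"],"j7",s["joint_positions"][6].round(2))
def to(x,y,z):  # world mm shift to reach clamp-frame mm
    p=r.observe()["eef_pos"]; g=np.r_[o+(x*u+y*w)/1e3,z/1e3]; print("shift to",(x,y,z),((g-p)*1e3).round(1))
E
python3 - <<'E'
from h import *
st(); to(-100,0,60); to(-100,0,33)
E
```

```text
t 3.0167 clamp xyz mm [-101.2    2.9  158.3] tooly deg 97.57 zdir [-0.001  0.001 -1.   ] F [ 0.2 -0.3  0.5] gap 0.004 0.0 j7 0.8
shift to (-100, 0, 60) [ -2.7  -1.6 -98.3]
shift to (-100, 0, 33) [  -2.7   -1.6 -125.3]
```

>>> servo_tool(commands=[[[-2.7,-1.6,-25,0,0,0,-1],[0,0,-25,0,0,0,-1],[0,0,-25,0,0,0,-1],[0,0,-20,0,0,0,-1],[0,0,-15,0,0,0,-1],[0,0,-10,0,0,0,-1],[0,0,-5,0,0,0,-1],[0,0,0,0,0,0,-1]]])

```text
clock: 3.68
eef_pos: [0.5497, 0.2086, 0.0333]
tcp_rot: [-0.0, -0.064, 0.998, -0.0]
contact_force: [-0.1, -0.1, 0.4]
finger_gap: 0.002
grasp_force: 0.0
```

Run:
```python
from h import *
st(); to(-100,0,33); print(u*5,u*6)
d=cam("side"); cv2.imwrite("pics/s3.png",cv2.resize(d["pixels"][130:260,240:380,::-1],None,fx=4,fy=4,interpolation=cv2.INTER_CUBIC))
```

```text
t 3.6833 clamp xyz mm [-97.3   0.6  33.3] tooly deg 97.35 zdir [-0.    -0.001 -1.   ] F [-0.1 -0.1  0.4] gap 0.002 0.0 j7 0.68
shift to (-100, 0, 33) [-0.9  2.5 -0.3]
[ 0.66128195 -4.9560777 ] [ 0.79353834 -5.94729324]
```

View pics/s3.png

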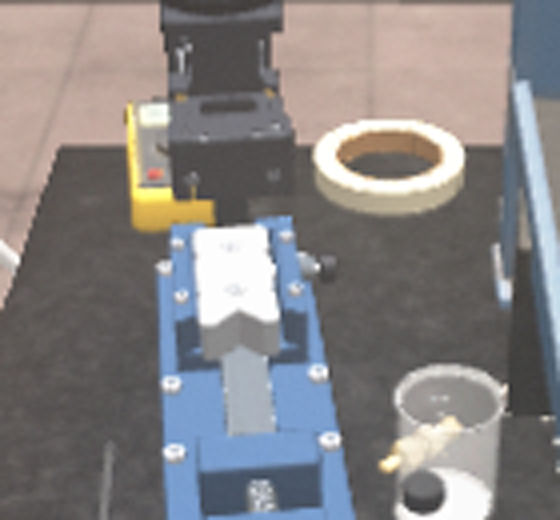

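The fingers stand centred behind the gap, at crop (235,205), in line with the block.

>>> servo_tool(commands=[[[0.7,-6,0,0,0,0,-1],[0.7,-6,0,0,0,0,-1],[0.7,-6,0,0,0,0,-1],[0.7,-4,0,0,0,0,-1],[0.6,-4,0,0,0,0,-1],[0.6,-4,0,0,0,0,-1],[0.6,-4,0,0,0,0,-1],[0.6,-4,0,0,0,0,-1],[0.6,-4,0,0,0,0,-1],[0.6,-4,0,0,0,0,-1]]])

```text
clock: 4.57
eef_pos: [0.5558, 0.1639, 0.0341]
tcp_rot: [0.0, -0.065, 0.998, 0.001]
contact_force: [-2.5, 4.4, 3.8]
finger_gap: 0.005
grasp_force: 2.7
```

Run:
```python
from h import *
st(); to(17,0,33); d=cam("top"); rb,s=block(d); c=np.array(rb[0])-o; print(rb,s,c@u,c@w)
```

```text
t 4.5667 clamp xyz mm [-52.3   0.7  34.1] tooly deg 97.45 zdir [-0.     0.001 -1.   ] F [-2.5  4.4  3.8] gap 0.005 2.663719430565834 j7 0.75
shift to (17, 0, 33) [  8.4 -68.8  -1.1]
((0.5680920481681824, 0.06200765445828438), (0.045960452407598495, 0.025008222088217735), 7.897854804992676) [ 82  58  13  20 179] 0.05035890209456971 -0.0005732743455708064
```

>>> servo_tool(commands=[[[0.7,-5,0,0,0,0,-1],[0.7,-5,0,0,0,0,-1],[0.7,-5,0,0,0,0,-1],[0.7,-5,0,0,0,0,-1],[0.7,-5,0,0,0,0,-1],[0.7,-5,0,0,0,0,-1],[0.7,-5,0,0,0,0,-1],[0.7,-5,0,0,0,0,-1],[0.7,-5,0,0,0,0,-1],[0.7,-5,0,0,0,0,-1],[0.7,-5,0,0,0,0,-1],[0.7,-5,0,0,0,0,-1]]])

```text
clock: 5.62
eef_pos: [0.5645, 0.1027, 0.0337]
tcp_rot: [-0.0, -0.065, 0.998, 0.0]
contact_force: [0.1, 2.7, 2.2]
finger_gap: 0.007
grasp_force: 1.4
```

Run:
```python
from h import *
st(); to(17,0,33); d=cam("top"); s=cam("side"); cv2.imwrite("pics/s4.png",cv2.resize(np.hstack([s["pixels"][140:290,240:390,::-1],d["pixels"][165:315,250:400,::-1]]),None,fx=2.6,fy=2.6,interpolation=cv2.INTER_CUBIC))
```

```text
t 5.6167 clamp xyz mm [ 9.6  1.2 33.7] tooly deg 97.4 zdir [-0.  0. -1.] F [0.1 2.7 2.2] gap 0.007 1.4216173673048615 j7 0.85
shift to (17, 0, 33) [-0.2 -7.5 -0.7]
```

View pics/s4.png

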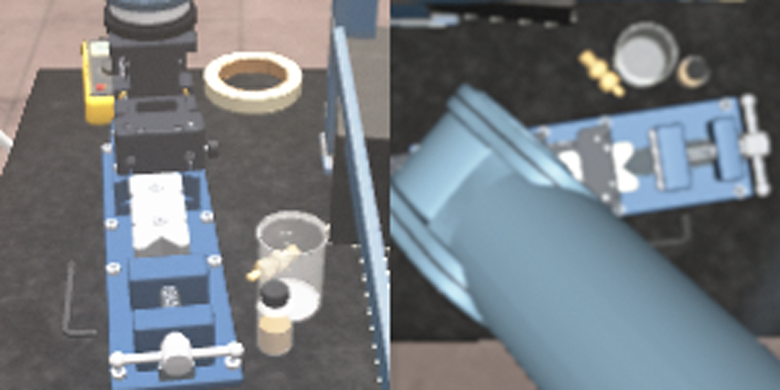

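The block is straight on the way, with its vee corners at side crop (133,243) and (190,238), just short of the screw jaw. The beaker and vial are standing.

>>> servo_tool(commands=[[[-0.2,-4,0,0,0,0,-1],[0,-2.5,0,0,0,0,-1],[0,0,0,0,0,0,-1]]])

```text
clock: 5.97
eef_pos: [0.564, 0.0956, 0.0334]
tcp_rot: [-0.0, -0.064, 0.998, -0.0]
contact_force: [-0.6, 1.1, -0.4]
finger_gap: 0.007
grasp_force: 0.0
```

Run:
```python
from h import *
st(); d=cam("side"); h=cv2.cvtColor(d["pixels"],cv2.COLOR_RGB2HSV)
m=cv2.inRange(h,(0,0,205),(180,30,255))[190:250,270:335]; n,l,s,_=cv2.connectedComponentsWithStats(m);k=1+np.argmax(s[1:,4]);print(s[k])
P=onplane(d,np.argwhere(l==k)[:,::-1]+[270,190],.05)[:,:2]-o; X=P@u;Y=P@w; print("x",X.min(),X.max(),"y",Y.min(),Y.max())
for a in np.arange(.04,.13,.015): q=Y[(X>a)&(X<a+.015)]; print(a.round(3),q.min(),q.max())
to(84,0,80)
```

```text
t 5.9667 clamp xyz mm [16.5 -0.2 33.4] tooly deg 97.36 zdir [-0.001 -0.001 -1.   ] F [-0.6  1.1 -0.4] gap 0.007 0.004194830726191867 j7 0.86
[ 20  18  23  29 556]
x 0.03317155662789251 0.13227138241854589 y -0.024607295347714372 0.019412853497092247
0.04 -0.023026121600624914 0.01928286662474863
0.055 -0.023671358987900775 0.0183299491699915
0.07 -0.024299448304962164 0.019225070516099136
0.085 -0.024607295347714372 0.019168746562333833
0.1 -0.023615862390141167 0.018262046788177895
0.115 -0.024220423836687457 0.019412853497092247
shift to (84, 0, 80) [  9.1 -67.1  46.5]
```

>>> servo_tool(commands=[[[-0.3,2,5,0,0,0,-1],[0,0,20,0,0,0,-1],[0,0,25,0,0,-0.1,-1],[0,0,15,0,0,-0.11,0],[1,-7,5,0,0,-0.12,0.5],[1,-7,0,0,0,-0.12,0.5],[1,-7,0,0,0,-0.12,0.5],[1,-7,0,0,0,-0.12,0.5],[1,-7,0,0,0,-0.12,0.5],[1,-7,0,0,0,-0.12,0.5],[1,-7,0,0,0,-0.12,0.5],[1,-7,0,0,0,-0.12,0.5]]])

```text
clock: 7.02
eef_pos: [0.5719, 0.0426, 0.1041]
tcp_rot: [0.0, 0.5, 0.866, -0.0]
contact_force: [-0.1, 1.0, -0.6]
finger_gap: 0.661
grasp_force: 0.0
```

>>> servo_tool(commands=[[[1,-7,0,0,0,-0.12,0.5],[0,-5,0,0,0,-0.12,0.5],[0,0,0,0,0,-0.12,0.5],[0,0,0,0,0,-0.04,0.5],[0,0,0,0,0,0,0.5]]])

```text
clock: 7.43
eef_pos: [0.5729, 0.031, 0.1041]
tcp_rot: [0.0, 0.66, 0.751, -0.0]
contact_force: [0.4, 0.4, 0.6]
finger_gap: 0.756
grasp_force: 0.0
```

Run:
```python
from h import *
st(); to(83,0,32)
```

```text
t 7.4333 clamp xyz mm [8.170e+01 1.000e-01 1.041e+02] tooly deg 7.4 zdir [ 0. -0. -1.] F [0.4 0.4 0.6] gap 0.756 0.0 j7 -0.29
shift to (83, 0, 32) [  0.1  -1.3 -72.1]
```

>>> servo_tool(commands=[[[0.1,-1.3,-20,0,0,0,0.5],[0,0,-20,0,0,0,0.5],[0,0,-20,0,0,0,0.5],[0,0,-15,0,0,0,0.5],[0,0,-9,0,0,0,0.5],[0,0,0,0,0,0,0.5],[0,0,0,0,0,0,-1],[0,0,0,0,0,0,-1],[0,0,0,0,0,0,-1],[0,0,0,0,0,0,-1],[0,0,0,0,0,0,-1]]], grip_force=35)

```text
clock: 8.35
eef_pos: [0.5733, 0.0294, 0.0206]
tcp_rot: [0.0, 0.66, 0.752, 0.0]
contact_force: [-2.2, -0.1, 6.7]
finger_gap: 0.5
grasp_force: 35.0
```

Run:
```python
from h import *
st()
```

```text
t 8.35 clamp xyz mm [83.4  0.3 20.6] tooly deg 7.45 zdir [ 0.001 -0.    -1.   ] F [-2.2 -0.1  6.7] gap 0.5 34.99743889877209 j7 -0.34
```

>>> servo_tool(commands=[[[0,0,10,0,0,0,-1],[0,0,20,0,0,0,-1],[0,0,20,0,0,0,-1],[0,0,0,0,0,0.1,-1],[0,0,0,0,0,0.12,-1],[0,0,0,0,0,0.12,-1],[0,0,0,0,0,0.12,-1],[0,0,0,0,0,0.12,-1],[0,0,0,0,0,0.12,-1],[0,0,0,0,0,0.12,-1],[0,0,0,0,0,0.12,-1],[0,0,0,0,0,0.12,-1]]])

```text
clock: 9.35
eef_pos: [0.5732, 0.029, 0.0702]
tcp_rot: [0.0, 0.186, 0.982, -0.0]
contact_force: [-0.3, 0.2, -1.9]
finger_gap: 0.496
grasp_force: 35.0
```

>>> servo_tool(commands=[[[0,0,0,0,0,0.12,-1],[0,0,0,0,0,0.12,-1],[0,0,0,0,0,0.12,-1],[0,0,0,0,0,0.12,-1],[0,0,0,0,0,0.12,-1],[0,0,0,0,0,0.12,-1],[0,0,0,0,0,0.12,-1]]])

```text
clock: 9.93
eef_pos: [0.5732, 0.0288, 0.0702]
tcp_rot: [0.0, -0.23, 0.973, -0.0]
contact_force: [0.2, 0.4, -2.9]
finger_gap: 0.499
grasp_force: 35.0
```

Run:
```python
from h import *
st(); print(r.observe()["joint_positions"].round(2))
```

```text
t 9.9333 clamp xyz mm [83.9  0.1 70.2] tooly deg 116.63 zdir [ 0.    -0.001 -1.   ] F [ 0.2  0.4 -2.9] gap 0.499 34.99265393303176 j7 1.3
[ 0.46  0.81 -0.82  1.81  0.77  0.87  1.3 ]
```

>>> servo_tool(commands=[[[0,0,0,0,0,0.12,-1],[0,0,0,0,0,0.12,-1],[0,0,0,0,0,0.12,-1],[0,0,0,0,0,0.12,-1],[0,0,0,0,0,0.12,-1],[0,0,0,0,0,0.12,-1],[0,0,0,0,0,0.12,-1],[0,0,0,0,0,0.12,-1],[0,0,0,0,0,0.12,-1],[0,0,0,0,0,0.12,-1],[0,0,0,0,0,0.04,-1],[0,0,0,0,0,0,-1]]])

```text
clock: 10.93
eef_pos: [0.5731, 0.0287, 0.0698]
tcp_rot: [0.0, 0.751, -0.66, 0.0]
contact_force: [1.0, -0.6, -1.9]
finger_gap: 0.493
grasp_force: 35.0
```

Run:
```python
from h import *
st(); print(r.observe()["joint_positions"].round(2)); to(84,0,21.5)
d=cam("top"); s=cam("side"); cv2.imwrite("pics/s5.png",cv2.resize(np.hstack([s["pixels"][140:290,240:390,::-1],d["pixels"][165:315,250:400,::-1]]),None,fx=2.6,fy=2.6,interpolation=cv2.INTER_CUBIC))
```

```text
t 10.9333 clamp xyz mm [84.  -0.  69.8] tooly deg -172.61 zdir [-0. -0. -1.] F [ 1.  -0.6 -1.9] gap 0.493 34.99539212069067 j7 2.41
[ 0.59  0.93 -1.05  1.81  0.96  1.01  2.41]
shift to (84, 0, 21.5) [  0.    0.  -48.3]
```

View pics/s5.png

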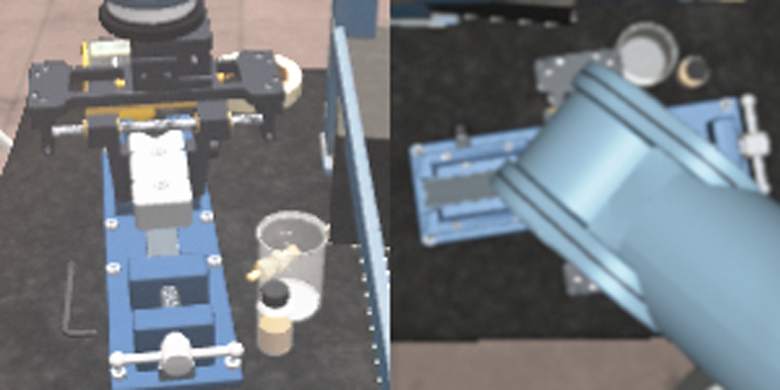

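The block has turned: the flat end now faces the screw at crop (165,215), and the vee points to the housing at (160,135). The beaker and vial are untouched.

>>> servo_tool(commands=[[[0,0,-20,0,0,0.004,-1],[0,0,-17,0,0,0,-1],[0,0,-8,0,0,0,-1],[0,0,-3.5,0,0,0,-1],[0,0,0,0,0,0,-1]]], grip_force=20)

```text
clock: 11.45
eef_pos: [0.5728, 0.0293, 0.0213]
tcp_rot: [0.0, 0.752, -0.659, -0.0]
contact_force: [-0.2, 0.9, -2.9]
finger_gap: 0.494
grasp_force: 20.0
```

>>> servo_tool(commands=[[[-0.7,5,0,0,0,0,-1],[-0.7,5,0,0,0,0,-1],[-0.7,5,0,0,0,0,-1],[-0.6,5,0,0,0,0,-1],[0,0,0,0,0,0,-1]]])

```text
clock: 11.87
eef_pos: [0.5702, 0.0514, 0.0217]
tcp_rot: [-0.001, 0.753, -0.658, -0.0]
contact_force: [-1.1, -0.2, -2.0]
finger_gap: 0.497
grasp_force: 20.0
```

Run:
```python
from h import *
st(); to(45,0,21)
```

```text
t 11.8667 clamp xyz mm [61.2  0.1 21.7] tooly deg -172.3 zdir [ 0.001  0.001 -1.   ] F [-1.1 -0.2 -2. ] gap 0.497 19.995752722606994 j7 2.33
shift to (45, 0, 21) [-2.3 16.  -0.7]
```

>>> servo_tool(commands=[[[-0.6,5,0,0,0,-0.002,-1],[-0.6,5,-0.3,0,0,0,-1],[-0.6,5,-0.4,0,0,0,-1],[-0.3,1,0,0,0,0,-1],[0,0,0,0,0,0,-1]]])

```text
clock: 12.28
eef_pos: [0.5681, 0.0662, 0.0206]
tcp_rot: [-0.0, 0.752, -0.659, -0.0]
contact_force: [-0.6, -0.6, -2.1]
finger_gap: 0.5
grasp_force: 20.0
```

Run:
```python
from h import *
st()
```

```text
t 12.2833 clamp xyz mm [46.2 -0.  20.6] tooly deg -172.47 zdir [-0.  0. -1.] F [-0.6 -0.6 -2.1] gap 0.5 19.994994895532727 j7 2.29
```

>>> servo_tool(commands=[[[0,0,0,0,0,0,0.3],[0,0,0,0,0,0,0.3],[0,0,0,0,0,0,0.3],[0,0,10,0,0,0,0.3],[0,0,25,0,0,0,0.3],[0,0,25,0,0,0,0.3],[0,0,20,0,0,0,0.3],[1.2,-9,0,0,0,-0.12,-1],[1.2,-9,0,0,0,-0.12,-1],[1.2,-9,0,0,0,-0.12,-1],[1.2,-9,0,0,0,-0.12,-1],[1.2,-9,0,0,0,-0.12,-1]]])

```text
clock: 13.28
eef_pos: [0.5745, 0.0199, 0.1015]
tcp_rot: [0.0, -0.521, 0.854, -0.0]
contact_force: [-0.4, -0.7, -0.1]
finger_gap: 0.297
grasp_force: 0.0
```

>>> servo_tool(commands=[[[1.2,-9,0,0,0,-0.12,-1],[1.2,-9,0,0,0,-0.12,-1],[1.2,-9,0,0,0,-0.12,-1],[0,-1,0,0,0,-0.12,-1],[0,0,0,0,0,-0.12,-1],[0,0,0,0,0,-0.12,-1],[0,0,0,0,0,-0.12,-1],[0,0,0,0,0,-0.12,-1],[0,0,0,0,0,-0.005,-1],[0,0,0,0,0,0,-1]]])

```text
clock: 14.12
eef_pos: [0.5781, -0.0074, 0.1013]
tcp_rot: [0.0, -0.07, 0.998, -0.0]
contact_force: [0.3, 0.7, -0.3]
finger_gap: 0.008
grasp_force: 0.0
```

Run:
```python
from h import *
st(); to(119.5,0,36)
d=cam("top"); s=cam("side"); cv2.imwrite("pics/s6.png",cv2.resize(np.hstack([s["pixels"][140:290,240:390,::-1],d["pixels"][165:315,250:400,::-1]]),None,fx=2.6,fy=2.6,interpolation=cv2.INTER_CUBIC))
rb,k=block(d,(250,200,330,265)); c=np.array(rb[0])-o; print(rb,k,c@u,c@w)
```

```text
t 14.1167 clamp xyz mm [1.205e+02 1.000e-01 1.013e+02] tooly deg 98.01 zdir [ 0.001 -0.    -1.   ] F [ 0.3  0.7 -0.3] gap 0.008 0.0 j7 1.11
shift to (119.5, 0, 36) [ -0.3   1.  -65.3]
((0.564171314239502, 0.10390222072601318), (0.04445016011595726, 0.02154492400586605), 8.267790794372559) [ 40  25  12  20 144] 0.008313814841332992 0.0010812573610873009
```

View pics/s6.png

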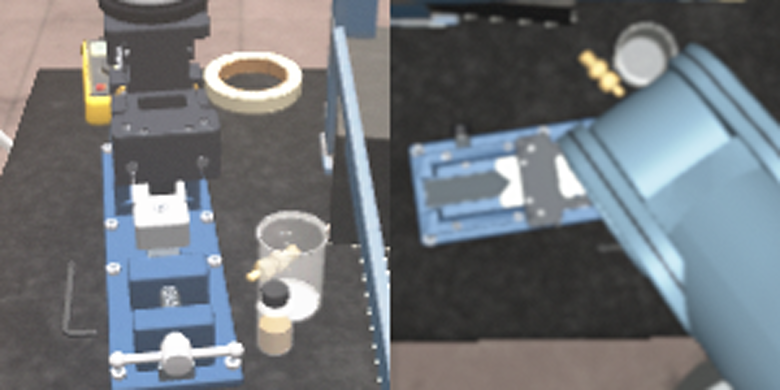

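The block sits partly in the housing with the vee inwards at top crop (505,180), and is straight. Its flat end is at side crop (162,240), and the fingers hang just above the way beyond it.

>>> servo_tool(commands=[[[-0.2,0,-20,0,0,-0.005,-1],[0,0,-20,0,0,0,-1],[0,0,-12,0,0,0,-1],[0,0,-8,0,0,0,-1],[0,0,-6,0,0,0,-1],[0,0,0,0,0,0,-1]]])

```text
clock: 14.72
eef_pos: [0.5772, -0.0075, 0.0337]
tcp_rot: [-0.001, -0.066, 0.998, 0.0]
contact_force: [-0.3, 0.6, 0.1]
finger_gap: 0.01
grasp_force: 0.0
```

Run:
```python
from h import *
st(); to(70,0,36)
```

```text
t 14.7167 clamp xyz mm [120.5  -0.8  33.7] tooly deg 97.56 zdir [-0.001  0.    -1.   ] F [-0.3  0.6  0.1] gap 0.01 0.0 j7 1.04
shift to (70, 0, 36) [-5.9 50.1  2.3]
```

>>> servo_tool(commands=[[[-0.6,5,0,0,0,0,-1],[-0.6,5,0,0,0,0,-1],[-0.6,5,0,0,0,0,-1],[-0.6,5,0,0,0,0,-1],[-0.6,5,0,0,0,0,-1],[-0.6,5,0,0,0,0,-1],[-0.6,5,0,0,0,0,-1],[-0.6,5,0,0,0,0,-1],[-0.6,5,0,0,0,0,-1],[-0.6,5,0,0,0,0,-1]]])

```text
clock: 15.55
eef_pos: [0.5719, 0.0411, 0.0347]
tcp_rot: [-0.0, -0.065, 0.998, -0.001]
contact_force: [-0.2, -6.2, 5.5]
finger_gap: 0.004
grasp_force: 3.5
```

Run:
```python
from h import *
st(); to(57.5,0,34)
```

```text
t 15.55 clamp xyz mm [71.6  0.5 34.7] tooly deg 97.46 zdir [ 0.    -0.003 -1.   ] F [-0.2 -6.2  5.5] gap 0.004 3.530644867569208 j7 0.95
shift to (57.5, 0, 34) [-2.3 14.  -0.7]
```

>>> servo_tool(commands=[[[-0.5,3,0,0,0,0,-1],[-0.5,3,0,0,0,0,-1],[-0.4,3,0,0,0,0,-1],[-0.4,3,0,0,0,0,-1],[-0.3,2,0,0,0,0,-1],[0,1,0,0,0,0,-1]]])

```text
clock: 16.05
eef_pos: [0.5693, 0.0578, 0.0346]
tcp_rot: [-0.0, -0.066, 0.998, -0.0]
contact_force: [0.2, -4.4, 3.7]
finger_gap: 0.007
grasp_force: 2.4
```

>>> servo_tool(commands=[[[0,1,0,0,0,0,-1],[0,1,0,0,0,0,-1],[0,0,0,0,0,0,-1]]])

```text
clock: 16.3
eef_pos: [0.5694, 0.0578, 0.0345]
tcp_rot: [-0.0, -0.065, 0.998, -0.001]
contact_force: [-1.1, -6.9, 5.4]
finger_gap: 0.008
grasp_force: 3.4
```

Run:
```python
from h import *
st()
```

```text
t 16.3 clamp xyz mm [54.7  0.1 34.5] tooly deg 97.47 zdir [-0.001 -0.003 -1.   ] F [-1.1 -6.9  5.4] gap 0.008 3.3939470909535885 j7 0.92
```

>>> servo_tool(commands=[[[-0.2,2,0,0,0,0,-1],[-0.2,2,0,0,0,0,-1],[-0.2,2,0,0,0,0,-1],[0,0,0,0,0,0,-1]]])

```text
clock: 16.63
eef_pos: [0.5693, 0.058, 0.0345]
tcp_rot: [-0.001, -0.063, 0.998, -0.006]
contact_force: [-0.0, -19.0, 11.8]
finger_gap: 0.005
grasp_force: 9.6
```

Run:
```python
from h import *
st()
```

```text
t 16.6333 clamp xyz mm [54.5  0.1 34.5] tooly deg 97.27 zdir [-0.002 -0.011 -1.   ] F [ -0.  -19.   11.8] gap 0.005 9.633587412536144 j7 0.91
```

>>> servo_tool(commands=[[[-0.2,2,0,0,0,0,-1],[-0.2,2,0,0,0,0,-1],[0,0,0,0,0,0,-1]]])

```text
clock: 16.88
eef_pos: [0.5693, 0.0581, 0.0345]
tcp_rot: [-0.002, -0.062, 0.998, -0.008]
contact_force: [-1.4, -25.6, 15.8]
finger_gap: 0.003
grasp_force: 13.8
```

>>> servo_tool(commands=[[[0.6,-5,0,0,0,0,-1],[0.6,-5,0,0,0,0,-1],[0.6,-5,0,0,0,0,-1],[0.6,-5,0,0,0,0,-1],[0,0,25,0,0,0,-1],[0,0,25,0,0,0,-1],[0,-20,25,0,0,0,-1],[0,-35,20,0,0,0,-1],[0,-35,0,0,0,0,-1],[0,-35,0,0,0,0,-1],[0,-35,0,0,0,0,-1],[0,0,0,0,0,0,-1]]])

```text
clock: 17.88
eef_pos: [0.5705, -0.1193, 0.1286]
tcp_rot: [-0.001, -0.061, 0.998, -0.002]
contact_force: [0.6, -0.7, -0.7]
finger_gap: 0.006
grasp_force: 0.0
```

Run:
```python
from h import *
st(); d=cam("top"); s=cam("side"); cv2.imwrite("pics/s7.png",cv2.resize(np.hstack([s["pixels"][140:290,240:390,::-1],d["pixels"][165:315,250:400,::-1]]),None,fx=2.6,fy=2.6,interpolation=cv2.INTER_CUBIC))
rb,k=block(d,(250,200,340,265)); c=np.array(rb[0])-o; print(rb,k,c@u,c@w)
```

```text
t 17.8833 clamp xyz mm [230.3 -22.2 128.6] tooly deg 96.98 zdir [-0.001 -0.004 -1.   ] F [ 0.6 -0.7 -0.7] gap 0.006 0.0 j7 1.32
((0.561098575592041, 0.12149891257286072), (0.045960891991853714, 0.10171935707330704), 7.978590488433838) [ 16  24  45  25 769] -0.009534688895996622 0.0003627860067235086
```

View pics/s7.png

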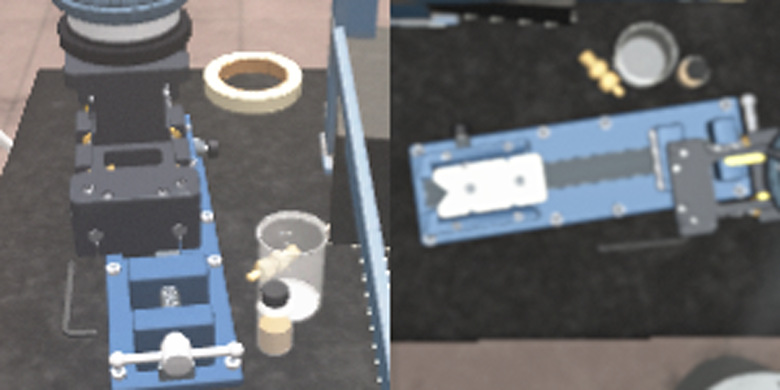

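The block is home with its vee towards the stop at top crop (440,190). Its centre is within 1 mm of where it started, and the beaker and vial are unmoved.

```bash
python3 -c "
from workcell import r
print(r.job_done())"
```

```text
the job is handed in; nothing more can be done
None
```

The jaw block is turned end for end and pressed home with its flat end facing the screw jaw; its centre measured within 1 mm of where it started, the beaker and vial were not disturbed, and the job was handed in at about 18 s (no verdict shown).

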